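Locate a rail with a pop-up bench stop

ROBOT

A 6-joint arm with a two-finger parallel gripper is mounted at the origin on a cart in front of the work surface, level with it; the furniture and walls round the work are solid. World frame = base frame: x ahead of the robot, y to its left, z up, the work surface at z = 0. Lengths are in mm, angles in rad, forces in N, time in s.
With the tool pointing down it reaches from about 350 to 975 mm from the base axis. Payload 7.1 kg.
Tool frame: the origin (TCP) lies at the very end of the fingers, on their centre line; the grasp point (between the pads) lies 19 mm behind it; x points along the fingers, y is the direction in which the jaws open and shut, and the axes are right-handed (so a half turn about x gives the same grasp; the last joint's range is limited). The gripper opens to 88 mm and grips with 3 to 60 N. Pads are 20 mm wide; open, the fingers measure 115 mm over their backs; the gripper's body (75 mm by 178 mm) begins 61 mm behind the grasp point.
Start: joints at [-1.323, 0.423, 1.63, -0, 1.089, -0.019], TCP at [164.797, -602.865, 222.675] pointing down, gripper open.
Joint ranges: [-3, 3], [-0.9, 2.11], [0.09, 2.58], [-1.31, 4.45], [0.11, 2.69], [-2.54, 2.54]. Speed limits (rad/s): [2.39, 2.39, 3.01, 3.14, 3.14, 3.14].

INTERFACE

Orientations are given as a rotation vector (axis times angle).
In Python, from workcell import ctrl gives the robot as it stands. The module is installed in compiled form; this text tells all that it offers.
- The arm moves only by the tool carry_out, never from a script. Its argument "commands" is a list of rows, each a list of 6 numbers: the shift along the tool's x, y, z in m, then the turn, a rotation vector about the tool's x, y, z in degrees. In form: [[tx, ty, tz, rx, ry, rz], ...]. A call has 1 to 8 rows; each row shifts and turns the pose as measured when the row begins, along the tool's axes as they then stand; what a row does not reach is not made up. A row lasts 1/8 s, in which the tool goes at most 62.5 mm and 10.7 degrees, less where a joint would pass 70% of its speed; a pose out of reach is approached as far as the arm can. A call with a gripper value outside its range is refused whole. "grip" is the closure, from 0 (fully open) to 1 (shut), set as the call begins (left out, the last holds). The fingers move at their own pace and stop on an object; the grip force is fixed at half the most. Time passes only in rows, so rows that do not move let the fingers close. It gives the time, the measured TCP pose, the force and the opening at its end, in the units of the state.
- ctrl.get_obs(): the state, without advancing time (a new reading comes with each control period).
- ctrl.get_image(name): name is "side" or "top" or "wrist"; returns a dict with "pixels" (480x640x3 uint8, blue, green, red), "intrinsics" (3x3 intrinsics, pixels), "rvec" (rotation vector, rad) and "tvec" (3), from world to camera coordinates, as OpenCV has them. Camera axes: x right, y down, z forward; pixel columns grow to the right and rows downward; lengths in mm; the calibration is good to about 2 mm. A picture is of the moment at which its call begins. There is no depth.
- ctrl.close_job(): hands the job in, once; it reports no verdict.
The state is a dict: "t": time; "qpos": joint angles; "qvel": joint speeds; "joint_torque": joint torques, N m; "ee_pos": TCP position; "orientation": TCP orientation; "ft_force": force on the tool from outside, world axes, zero at the start; "moment": the same for the moment, N m; "width": finger opening in mm.
Only numpy, scipy, OpenCV 4.12 (cv2) and the standard library are available. Lean on these libraries where they do the work, as an engineer would, in place of code of your own. Each camera call takes 0.05 s, during which the arm holds its last target. There are 200 camera calls.

TASK

Bring the wooden rail to its place on the stop board: press the square-headed stop once so that it pops up, slide the rail along the channel until it bears against that stop, then press the stop down again so that it stays flush and leave the rail where it is. Keep the round-headed stop down, do not lift the rail out of the channel and leave the tools around the board alone.

Things in the scene. Friction and masses are not known exactly. Their poses are not given: they have to be found in the camera images.
- stop_board: Fixed wooden stop board, 430 mm long (its y axis), 103 mm wide. Origin: centre of its underside, on the bench. Its deck is 50 mm above the bench; a side strip 18 mm wide along each long side rises 12 mm above the deck, leaving an open channel 67 mm wide along y. A stop unit sits in the deck near each end, 165 mm from the middle; which is at which end varies.
- square_seat: Stop unit with the SQUARE head (50 x 50 mm, steel) in a 66 mm square aluminium plate level with the deck. Origin: under the middle of the head at bench height (z = 0), turned like the board. With the rail bearing against the raised head, the rail's middle is 90 mm from this origin.
- square_stop (a joint): Height (m) of the square head's flat top against the deck: 0 = latched flush (start), 0.0235 = released, up. Push-push latch: each press that takes the top at least 6 mm below the deck, then let go, changes the state; under 4 mm changes nothing. Bottom stop at -0.012. Spring: 3 N when up, 6 N at the bottom. A closed gripper fits into the opening with the head.
- round_seat: Stop unit with the ROUND head (50 mm diameter, steel) at the other end of the channel, otherwise the same. Origin: under the middle of the head at bench height (z = 0).
- round_stop (a joint): Height of the round head's top against the deck in m, same latch; 0 = latched flush (start). It must stay down.
- rail: Loose dark hardwood rail, 130 mm long (its y axis, along the channel), 60 mm wide, 32 mm high, about 0.25 kg, lying on the deck between the two stops, 3 mm of play to each side strip. Origin: centre of its underside. Two brass-lined dowel holes on top.
- tape_rule: Tape measure, 87 x 78 x 35 mm, on the bench beside the board; bystander. Origin at its underside.
- chuck_key: Steel drill chuck key, 88 mm long, on the bench beside the board; bystander. Origin at its underside.
- pliers: Pliers, 178 mm long, on the bench behind the board; bystander. Origin at their underside.
- sander: Black sanding block, 115 x 72 x 39 mm, on the bench behind the board; bystander. Origin at its underside.
Things that resemble listed ones, but are neither listed nor needed, are in the scene too. What is shaped like the rail but orange or pink is not meant.

How it is judged:
By the outcome, as a careful person would: the job done as asked, in the order asked, and still so for the second after the job is handed in, with the robot touching nothing.
It also fails if it takes over 45 s, if anything falls off the work surface, if the arm or the gripper's body presses on something with over 40 N, if the wrist force passes 120 N, or if a joint passes its speed limit or range.

## Working session

There is one attempt and no reset: what is moved stays moved. The work goes in short steps, Python scripts to look and compute and a tool call to move; the robot and the scene stay as the last step left them, time stands still between calls to the robot, and variables do not carry over. Pictures are saved under pics/ and viewed, about 8 in all and at most 12, crops included, and the job is handed in when it is done.

Besides the shell and the picture viewer there is one more tool, called after "Request:" as a command line: name --pt "numbers of a row" for each row, then --argument value for the rest. carry_out: Moves the arm, as the interface text tells. Its arguments: {"type":"object","properties":{"commands":{"type":"array"},"grip":{"type":"number"}},"required":["commands"]}

```bash
mkdir -p pics
cat > h.py <<'E'
import numpy as np, cv2
from workcell import ctrl
from scipy.spatial.transform import Rotation as R
def img(n,save=None):
    d=ctrl.get_image(n)
    if save: cv2.imwrite('pics/'+save,d['pixels'])
    return d
def cast(d,uv,z):
    K=np.array(d['intrinsics']);Rm=cv2.Rodrigues(np.array(d['rvec'],float))[0];t=np.array(d['tvec'],float).ravel()
    c=-Rm.T@t
    r=np.c_[np.atleast_2d(uv),np.ones(len(np.atleast_2d(uv)))]@np.linalg.inv(K).T@Rm
    return c+r*((z-c[2])/r[:,2])[:,None]
def proj(d,P):
    return cv2.projectPoints(np.atleast_2d(P).astype(float),np.array(d['rvec'],float),np.array(d['tvec'],float),np.array(d['intrinsics'],float),None)[0].reshape(-1,2)
E
python3 - <<'E'
from h import *
import pickle
for n in('top','side'):
    d=img(n,n+'0.png');pickle.dump(d,open(n+'0.pkl','wb'))
    Rm=cv2.Rodrigues(np.array(d['rvec'],float))[0];print(n,(-Rm.T@np.ravel(d['tvec'])).round(),Rm[2].round(2))
print(ctrl.get_obs())
E
```

```text
top [ 275.  -59. 1377.] [ 0.21 -0.01 -0.98]
side [  398. -1014.   721.] [ 0.15  0.8  -0.58]
{'t': 0.1, 'qpos': array([-1.32299263e+00,  4.23768428e-01,  1.63062744e+00,  2.41819435e-06,
        1.08857389e+00, -1.89925062e-02]), 'qvel': array([ 4.19352841e-04,  7.79929999e-05, -5.66524240e-04, -1.60753317e-04,
        9.68091858e-04,  1.00681279e-03]), 'joint_torque': array([ 4.00089466e-04, -5.45614707e+01, -2.74324107e+01,  6.45833812e-02,
        1.88314926e-02, -2.47249363e-05]), 'ee_pos': array([ 164.68200978, -602.3878346 ,  221.97147374]), 'orientation': array([ 2.07932979,  0.28049189, -2.07965517]), 'ft_force': array([ 0.12631694,  0.34564312, -0.47937462]), 'moment': array([ 0.00993399, -0.0001105 ,  0.02719466]), 'width': 87.65740356508917}
```

View pics/top0.png

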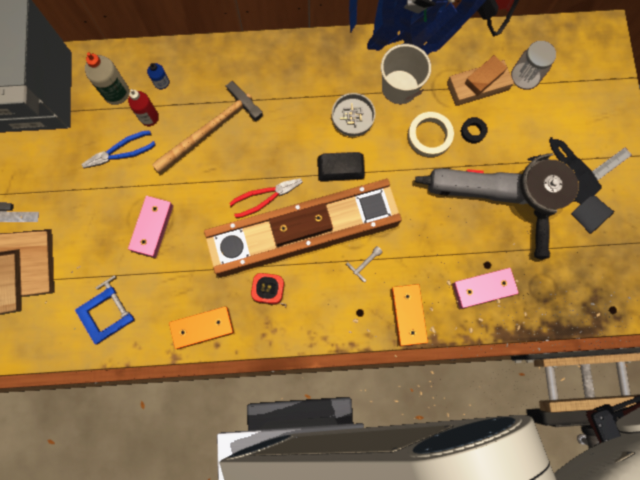

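View pics/side0.png

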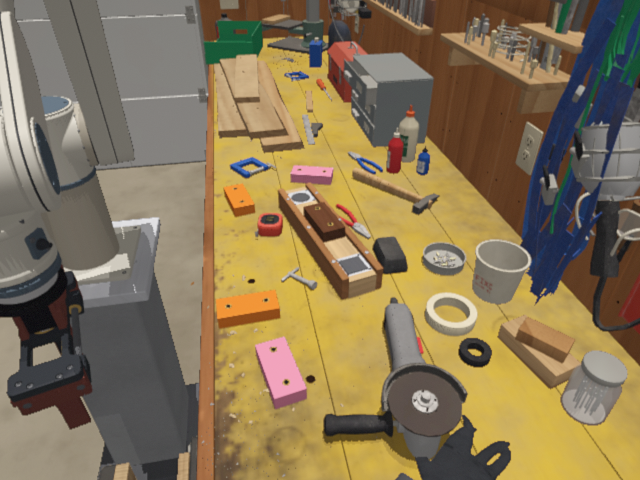

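The top view shows the square head at about (373,206), the round head at (232,246) and the dark rail at (300,226) between them. The orange pieces at (201,328) and (409,315) and the pink ones at (150,227) and (487,288) are decoys. I'll measure and confirm in a crop.

Run:
```python
from h import *
import pickle
d=pickle.load(open('top0.pkl','rb'));im=d['pixels']
g=im.max(2).astype(int)
x0,y0,x1,y1=195,170,410,280
hsv=cv2.cvtColor(im,cv2.COLOR_BGR2HSV)
def blob(mask,seed,z):
    n,l,s,c=cv2.connectedComponentsWithStats(mask.astype(np.uint8))
    k=l[seed[1],seed[0]]; m=(l==k).astype(np.uint8) if k else None
    if m is None: print('bg',seed,im[seed[1],seed[0]]);return
    ct=max(cv2.findContours(m,0,2)[0],key=cv2.contourArea)
    r=cv2.minAreaRect(ct);b=cv2.boxPoints(r);P=cast(d,b,z)
    print(seed,s[k,4],np.round(r[0],1),'centre',cast(d,[r[0]],z).round(1),'sides',[np.linalg.norm(P[i]-P[(i+1)%4]).round(1) for i in range(4)],'dir',[np.degrees(np.arctan2(*(P[(i+1)%4]-P[i])[[1,0]])).round(1) for i in range(2)]);return r
print(im[206,373],im[246,232],im[226,310],im[246,262],im[190,373],im[268,290])
blob((g<95)&(hsv[...,1]<90),(373,206),50)
blob((g<95)&(hsv[...,1]<90),(232,246),50)
blob((g<90),(310,227),82)
# plates: bright low saturation
blob((hsv[...,1]<60)&(g>150)|((g<95)&(hsv[...,1]<90)),(373,206),50)
blob((hsv[...,1]<60)&(g>150)|((g<95)&(hsv[...,1]<90)),(232,246),50)
cv2.imwrite('pics/crop.png',cv2.resize(im[y0:y1,x0:x1],None,fx=3.7,fy=3.7,interpolation=cv2.INTER_CUBIC))
```

```text
[90 89 93] [89 88 91] [ 30  54 105] [133 207 245] [ 62  75 102] [ 49 167 220]
(373, 206) 289 [372.6 206.2] centre [[ 620.  -211.8   50. ]] sides [np.float64(47.2), np.float64(47.2), np.float64(46.8), np.float64(47.1)] dir [np.float64(-76.5), np.float64(-168.7)]
(232, 246) 319 [231.5 246.5] centre [[547.6 108.7  50. ]] sides [np.float64(44.5), np.float64(46.0), np.float64(44.2), np.float64(45.8)] dir [np.float64(-66.2), np.float64(-156.4)]
bg (310, 227) [ 31  54 106]
(373, 206) 622 [372.7 205.5] centre [[ 621.5 -212.1   50. ]] sides [np.float64(68.4), np.float64(66.5), np.float64(67.8), np.float64(66.3)] dir [np.float64(-76.4), np.float64(-168.8)]
(232, 246) 786 [231.2 245.8] centre [[549.2 109.4  50. ]] sides [np.float64(68.0), np.float64(66.4), np.float64(67.3), np.float64(66.3)] dir [np.float64(-77.2), np.float64(-166.8)]
```

View pics/crop.png

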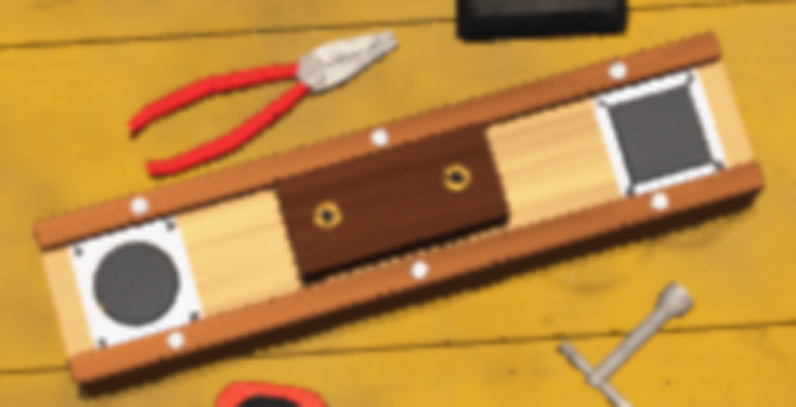

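The square steel head is at the right end, at (373,206) in the full image, and the dark rail is between the two stops. The plates measure about 66 mm and lie 329 mm apart (330 given), so the estimate is consistent. Next I work out the approach.

```bash
cat >> h.py <<'E'
S=np.array([621.0,-212.0]);RD=np.array([549.2,109.2]);u=(S-RD)/np.linalg.norm(S-RD);v=np.array([-u[1],u[0]]) # u towards the square stop
def state():
    o=ctrl.get_obs();return o,R.from_rotvec(o['orientation']),o['ee_pos']
def togo(P):
    o,r,p=state();print('t',round(o['t'],2),'p',p.round(1),'f',o['ft_force'].round(1),'w',round(o['width'],1))
    M=r.as_matrix();print('axes x',M[:,0].round(3),'y',M[:,1].round(3))
    y=v if M[:2,1]@v>0 else -v
    tx=np.array([0,0,-1.]);ty=np.r_[y,0];T=np.c_[tx,ty,np.cross(tx,ty)]
    print('shift tool m',(r.inv().apply(np.array(P)-p)/1000).round(4),'turn deg',np.degrees((r.inv()*R.from_matrix(T)).as_rotvec()).round(1))
    print('along from S',((p[:2]-S)@u).round(1),'across',((p[:2]-S)@v).round(1))
E
python3 - <<'E'
from h import *
import pickle
d=pickle.load(open('top0.pkl','rb'))
c=np.array([[275,185],[490,127],[507,220],[300,278]])/3.7+[195,170]
P=cast(d,c,82)[:,:2];print(u,v);print(((P-S)@u).round(1),((P-S)@v).round(1))
togo([*S,140])
E
```

```text
[ 0.21815277 -0.97591463] [0.97591463 0.21815277]
[-232.1 -100.  -106.5 -232.9] [ 25.1  23.5 -33.6 -33.1]
t 0.1 p [ 164.7 -602.4  222. ] f [ 0.1  0.3 -0.5] w 87.7
axes x [-0.     0.001 -1.   ] y [ 0.264 -0.965 -0.001]
shift tool m [ 0.0823 -0.2562 -0.5431] turn deg [-87.3  -0.1   0.1]
along from S 281.4 across -530.5
```

Request:
carry_out --pt "0 -0.025 -0.053 0 0 0" --pt "0 -0.025 -0.053 0 0 0" --pt "0 -0.025 -0.053 0 0 0" --pt "0 -0.025 -0.053 0 0 0" --pt "0 -0.025 -0.053 0 0 0" --pt "0 -0.025 -0.053 0 0 0" --pt "0 -0.025 -0.053 0 0 0" --pt "0 -0.025 -0.053 0 0 0" --grip 1

```text
t: 1.1
ee_pos: [528.3, -291.5, 219.7]
orientation: [2.083, 0.274, -2.087]
ft_force: [0.8, -0.2, 0.4]
width: 11.5
```

Request:
carry_out --pt "0 0 0 -10.6 0 0" --pt "0 0 0 -10.6 0 0" --pt "0 0 0 -10.6 0 0" --pt "0 0 0 -10.6 0 0" --pt "0 0 0 -10.6 0 0" --pt "0 0 0 -10.6 0 0" --pt "0 0 0 -10.6 0 0" --pt "0 0 0 -10.6 0 0"

```text
t: 2.1
ee_pos: [530.2, -285.6, 216.0]
orientation: [1.069, 1.304, -1.069]
ft_force: [-0.1, -0.9, 0.7]
width: 0.1
```

Run:
```python
from h import *
togo([*S,130])
```

```text
t 2.1 p [ 530.2 -285.6  216. ] f [-0.1 -0.9  0.7] w 0.1
axes x [-0.008  0.006 -1.   ] y [ 0.982  0.19  -0.006]
shift tool m [ 0.0858  0.1037 -0.0543] turn deg [-1.6 -0.5  0.4]
along from S 52.0 across -104.7
```

Request:
carry_out --pt "0 0.04 -0.02 -1.6 -0.5 0.4" --pt "0.02 0.04 -0.02 0 0 0" --pt "0.03 0.025 -0.014 0 0 0" --pt "0.03 0 0 0 0 0" --pt "0 0 0 0 0 0"

```text
t: 2.72
ee_pos: [623.6, -208.7, 132.7]
orientation: [1.044, 1.306, -1.045]
ft_force: [-0.7, -0.1, -0.2]
width: 0.6
```

Run:
```python
from h import *
togo([*S,70])
d=img('wrist','w1.png');img('side','s1.png')
cv2.imwrite('pics/both.png',cv2.resize(np.hstack([d['pixels'],cv2.resize(cv2.imread('pics/s1.png')[180:320,260:447],(640,480))]),(800,300)))
```

```text
t 2.73 p [ 623.6 -208.7  132.7] f [-0.7 -0.1 -0.2] w 0.6
axes x [-0.    -0.001 -1.   ] y [ 0.976  0.22  -0.   ]
shift tool m [ 0.0627 -0.0033  0.0026] turn deg [0.1 0.  0. ]
along from S -2.6 across 3.3
```

View pics/both.png

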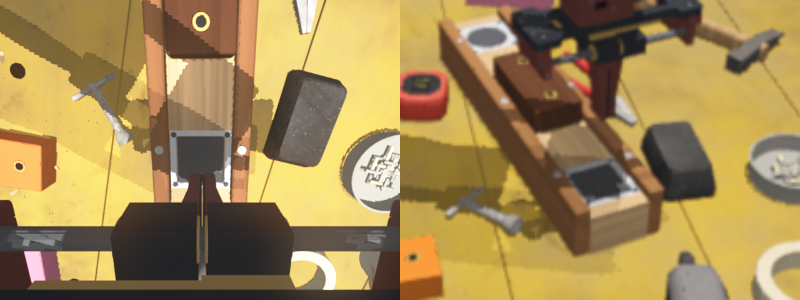

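The left half is the wrist view: the closed finger tips are over the square plate, with the head centred near (201,155). The right half is the side crop, which shows all clear. I'll correct 3 mm across and 2 mm along, then press in small rows.

Request:
carry_out --pt "0.03 -0.003 0.002 0 0 0" --pt "0.03 0 0 0 0 0" --pt "0.01 0 0 0 0 0" --pt "0.005 0 0 0 0 0" --pt "0.005 0 0 0 0 0"

```text
t: 3.45
ee_pos: [628.4, -216.6, 63.2]
orientation: [1.049, 1.286, -1.039]
ft_force: [0.5, -0.5, 0.1]
width: 0.2
```

Run:
```python
from h import *
togo([*S,50])
```

```text
t 3.45 p [ 628.4 -216.6   63.2] f [ 0.5 -0.5  0.1] w 0.2
axes x [ 0.018 -0.007 -1.   ] y [0.976 0.217 0.016]
shift tool m [ 0.013  -0.0065 -0.0063] turn deg [-0.1  0.6 -0.9]
along from S 6.1 across 6.2
```

Request:
carry_out --pt "0 -0.006 -0.006 0 0.6 -0.9" --pt "0 0 0 0 0 0" --pt "0.005 0 0 0 0 0" --pt "0.005 0 0 0 0 0"

```text
t: 3.95
ee_pos: [622.0, -212.0, 54.6]
orientation: [1.047, 1.303, -1.046]
ft_force: [0.8, 0.4, -1.1]
width: 0.2
```

Run:
```python
from h import *
togo([*S,50])
```

```text
t 3.95 p [ 622.  -212.    54.6] f [ 0.8  0.4 -1.1] w 0.2
axes x [ 0.002 -0.001 -1.   ] y [0.976 0.217 0.002]
shift tool m [ 0.0046 -0.0009 -0.0002] turn deg [-0.1  0.1 -0.1]
along from S 0.2 across 0.9
```

Request:
carry_out --pt "0.005 0 0 0 0 0" --pt "0.004 0 0 0 0 0" --pt "0.004 0 0 0 0 0" --pt "0 0 0 0 0 0"

```text
t: 4.45
ee_pos: [622.0, -212.1, 41.2]
orientation: [1.047, 1.303, -1.046]
ft_force: [-1.2, -0.1, 4.8]
width: 0.5
```

Request:
carry_out --pt "0.0012 0 0 0 0 0" --pt "0 0 0 0 0 0" --pt "-0.02 0 0 0 0 0" --pt "-0.03 0 0 0 0 0" --pt "-0.03 0 0 0 0 0" --pt "-0.02 0 0 0 0 0" --pt "0 0 0 0 0 0"

```text
t: 5.32
ee_pos: [622.3, -212.2, 147.1]
orientation: [1.047, 1.301, -1.045]
ft_force: [-0.4, -0.4, -0.7]
width: 0.4
```

Run:
```python
from h import *
T=S-260*u
togo([*T,135])
img('side','s2.png');cv2.imwrite('pics/s2c.png',cv2.resize(cv2.imread('pics/s2.png')[170:310,260:447],None,fx=3,fy=3,interpolation=2))
```

```text
t 5.33 p [ 622.3 -212.2  147.1] f [-0.4 -0.4 -0.7] w 0.4
axes x [ 0.003 -0.001 -1.   ] y [0.976 0.217 0.003]
shift tool m [ 0.0115 -0.0016 -0.2605] turn deg [-0.1  0.1 -0.2]
along from S 0.5 across 1.2
```

View pics/s2c.png

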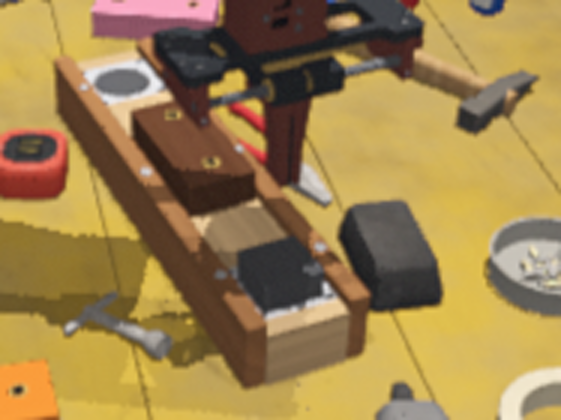

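The square head now stands up as a dark block at (280,270). The rail is unmoved and the round stop is flush. Next I go behind the rail, between it and the round stop, and push.

Request:
carry_out --pt "0 -0.001 -0.05 0 0 0" --pt "0 0 -0.055 0 0 0" --pt "0 0 -0.055 0 0 0" --pt "0 0 -0.055 0 0 0" --pt "0 0 -0.044 0 0 0" --pt "0 0 0 0 0 0"

```text
t: 6.12
ee_pos: [559.6, 46.9, 140.2]
orientation: [1.046, 1.308, -1.053]
ft_force: [-0.2, -0.3, -0.7]
width: 0.6
```

Run:
```python
from h import *
T=S-263*u
togo([*T,58])
d=img('wrist','w3.png')
```

```text
t 6.12 p [559.6  46.9 140.2] f [-0.2 -0.3 -0.7] w 0.6
axes x [-0.006 -0.001 -1.   ] y [ 0.977  0.214 -0.006]
shift tool m [0.0822 0.004  0.0031] turn deg [-0.2 -0.   0.4]
along from S -266.1 across -3.5
```

View pics/w3.png

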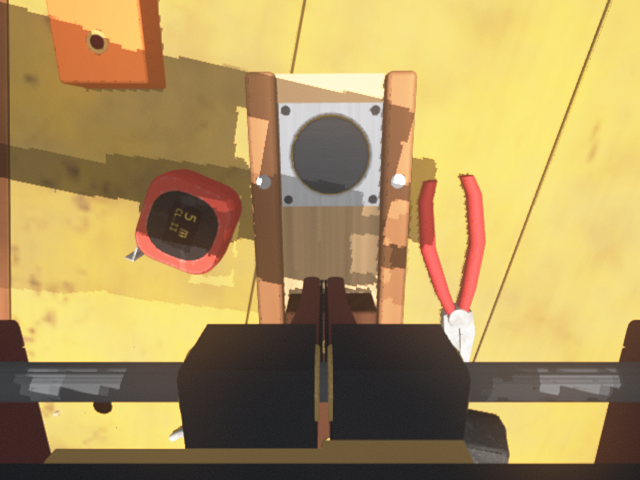

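The wrist view shows the round head at (330,153) and the rail's rear edge at about row 292. I'll check the gap by casting rays.

Run:
```python
from h import *
d=img('wrist')
for uv,z in [((330,153),50),((362,291),82),((362,313),50),((362,291),50),((283,291),50)]:
    P=cast(d,[uv],z)[0];print(uv,z,'along',((P[:2]-S)@u).round(1),'across',((P[:2]-S)@v).round(1))
print(proj(d,[*(S-263*u),58]),proj(d,[*(S-232*u),50]),proj(d,[*(S-232*u),82]))
```

```text
(330, 153) 50 along -327.5 across 0.5
(362, 291) 82 along -244.3 across 20.2
(362, 313) 50 along -212.9 across 23.9
(362, 291) 50 along -230.4 across 23.5
(283, 291) 50 along -230.5 across -33.5
[[329.44999317 251.24133123]] [[329.37407491 288.98134812]] [[329.81788586 308.87665167]]
```

Request:
carry_out --pt "0.02 0.004 0.003 -0.2 0 0.4" --pt "0.025 0 0 0 0 0" --pt "0 0 0 0 0 0"

```text
t: 6.6
ee_pos: [566.3, 38.3, 93.9]
orientation: [1.052, 1.301, -1.05]
ft_force: [0.0, 0.2, 0.7]
width: 0.4
```

Run:
```python
from h import *
togo([*(S-263*u),58])
```

```text
t 6.6 p [566.3  38.3  93.9] f [0.  0.2 0.7] w 0.4
axes x [ 0.002 -0.    -1.   ] y [0.977 0.211 0.002]
shift tool m [ 0.0359 -0.0014 -0.0068] turn deg [-0.4  0.  -0.1]
along from S -256.2 across 1.3
```

Request:
carry_out --pt "0 -0.001 -0.007 -0.4 0 -0.1" --pt "0 0 0 0 0 0" --pt "0.012 0 0 0 0 0" --pt "0.012 0 0 0 0 0" --pt "0.01 0 0 0 0 0" --pt "0 0 0 0 0 0"

```text
t: 7.35
ee_pos: [565.3, 44.1, 59.5]
orientation: [1.047, 1.302, -1.045]
ft_force: [-0.4, 0.3, -0.1]
width: 0.6
```

Run:
```python
from h import *
togo([*(S-175*u),58])
```

```text
t 7.35 p [565.3  44.1  59.5] f [-0.4  0.3 -0.1] w 0.6
axes x [ 0.003 -0.001 -1.   ] y [0.976 0.217 0.003]
shift tool m [ 0.0016 -0.0014  0.087 ] turn deg [-0.1  0.1 -0.2]
along from S -262.0 across 1.5
```

Request:
carry_out --pt "0 -0.001 0.01 0 0 0" --pt "0 0 0.01 0 0 0" --pt "0 0 0.01 0 0 0" --pt "0 0 0.01 0 0 0" --pt "0 0 0.01 0 0 0" --pt "0 0 0.01 0 0 0" --pt "0 0 0.008 0 0 0" --pt "0 0 0.005 0 0 0"

```text
t: 8.35
ee_pos: [581.6, -32.8, 60.1]
orientation: [1.048, 1.301, -1.045]
ft_force: [-0.2, 0.9, -0.4]
width: 0.3
```

Run:
```python
from h import *
togo([*(S-166*u),58])
```

```text
t 8.35 p [581.6 -32.8  60.1] f [-0.2  0.9 -0.4] w 0.3
axes x [ 0.004 -0.    -1.   ] y [0.976 0.216 0.004]
shift tool m [ 0.0021 -0.0006  0.0175] turn deg [-0.1  0.1 -0.2]
along from S -183.5 across 0.6
```

Now 3 mm steps until the force shows contact.

Request:
carry_out --pt "0 0 0.004 0 0 0" --pt "0 0 0.004 0 0 0" --pt "0 0 0.003 0 0 0"

```text
t: 8.72
ee_pos: [584.0, -44.1, 60.1]
orientation: [1.048, 1.301, -1.045]
ft_force: [-0.3, 0.9, -0.0]
width: 0.8
```

Request:
carry_out --pt "0 0 0.002 0 0 0"

```text
t: 8.85
ee_pos: [584.5, -46.1, 60.1]
orientation: [1.048, 1.302, -1.045]
ft_force: [-0.5, 0.7, -0.3]
width: 0.2
```

Request:
carry_out --pt "0 0 0.002 0 0 0"

```text
t: 8.98
ee_pos: [584.9, -48.0, 60.1]
orientation: [1.048, 1.302, -1.045]
ft_force: [-0.2, 1.4, -0.7]
width: 0.3
```

Run:
```python
from h import *
togo([*(S-166*u),58])
img('side','s4.png');cv2.imwrite('pics/s4c.png',cv2.resize(cv2.imread('pics/s4.png')[170:310,260:447],None,fx=4,fy=4,interpolation=2))
```

```text
t 8.97 p [584.9 -48.   60.1] f [-0.2  1.4 -0.7] w 0.3
axes x [ 0.004 -0.    -1.   ] y [0.976 0.217 0.003]
shift tool m [ 0.0021 -0.0005  0.0019] turn deg [-0.1  0.1 -0.2]
along from S -167.9 across 0.5
```

View pics/s4c.png

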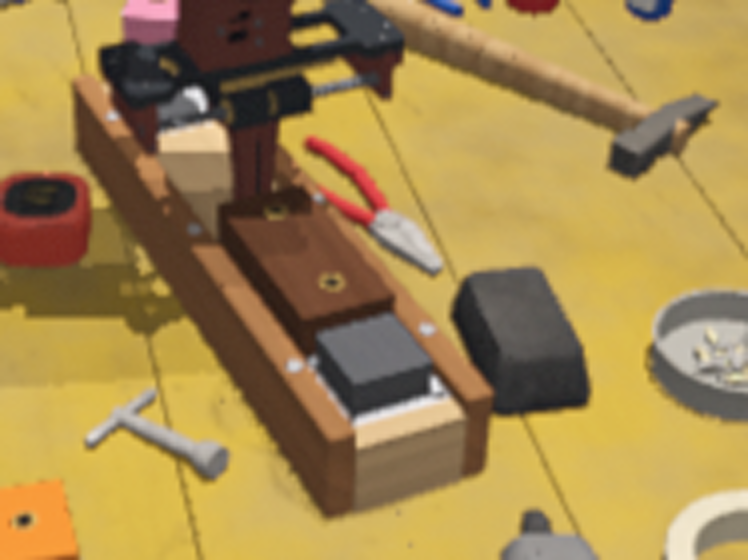

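The head is raised at (375,350) and the rail is nearly touching it. I keep pushing in 1–2 mm steps.

Request:
carry_out --pt "0 0 0.002 0 0 0"

```text
t: 9.15
ee_pos: [585.4, -50.2, 60.1]
orientation: [1.048, 1.302, -1.045]
ft_force: [-0.4, 1.2, -0.6]
width: 0.4
```

Request:
carry_out --pt "0 0 0.0015 0 0 0"

```text
t: 9.28
ee_pos: [585.7, -51.7, 60.1]
orientation: [1.048, 1.302, -1.045]
ft_force: [0.1, 0.3, 0.3]
width: 0.5
```

Request:
carry_out --pt "0 0 0.0015 0 0 0"

```text
t: 9.4
ee_pos: [585.9, -52.9, 60.1]
orientation: [1.048, 1.302, -1.045]
ft_force: [-1.3, 8.1, 2.1]
width: 0.2
```

Request:
carry_out --pt "0 0 0.001 0 0 0"

```text
t: 9.52
ee_pos: [585.8, -52.9, 60.2]
orientation: [1.05, 1.304, -1.045]
ft_force: [-1.0, 8.7, 1.9]
width: 0.3
```

Request:
carry_out --pt "0 0 0 0 0 0" --pt "0 0 -0.005 0 0 0" --pt "0 0 -0.01 0 0 0" --pt "-0.03 0 0 0 0 0" --pt "-0.03 0 0 0 0 0" --pt "-0.03 0 0 0 0 0" --pt "0 0 0 0 0 0"

```text
t: 10.4
ee_pos: [581.5, -36.0, 152.1]
orientation: [1.048, 1.304, -1.045]
ft_force: [0.3, -1.0, -0.7]
width: 0.5
```

Run:
```python
from h import *
togo([*(S+4*u),145])
```

```text
t 10.4 p [581.5 -36.  152.1] f [ 0.3 -1.  -0.7] w 0.5
axes x [ 0.002  0.001 -1.   ] y [0.976 0.217 0.002]
shift tool m [0.0069 0.0003 0.1844] turn deg [-0.1 -0.  -0.1]
along from S -180.4 across -0.1
```

The rail is blocked against the stop: another 1 mm of command gave no motion at 8.7 N. Now back over the head.

Request:
carry_out --pt "0 0 0.05 0 0 0" --pt "0 0 0.055 0 0 0" --pt "0 0 0.055 0 0 0" --pt "0 0 0.024 0 0 0" --pt "0 0 0 0 0 0" --pt "0.02 0 0 0 0 0" --pt "0.02 0 0 0 0 0" --pt "0 0 0 0 0 0"

```text
t: 11.4
ee_pos: [618.2, -211.8, 102.0]
orientation: [1.042, 1.317, -1.044]
ft_force: [-0.1, -0.1, -1.3]
width: 0.1
```

Run:
```python
from h import *
togo([*(S+2*u),80])
```

```text
t 11.4 p [ 618.2 -211.8  102. ] f [-0.1 -0.1 -1.3] w 0.1
axes x [-0.008  0.005 -1.   ] y [ 0.975  0.224 -0.007]
shift tool m [0.0219 0.0028 0.003 ] turn deg [ 0.3 -0.4  0.4]
along from S -0.8 across -2.7
```

Request:
carry_out --pt "0 0.003 0.003 0.3 -0.4 0.4" --pt "0 0 0 0 0 0" --pt "0.01 0 0 0 0 0" --pt "0.01 0 0 0 0 0" --pt "0.008 0 0 0 0 0" --pt "0 0 0 0 0 0"

```text
t: 12.15
ee_pos: [623.0, -213.3, 72.9]
orientation: [1.045, 1.303, -1.044]
ft_force: [-0.1, 0.5, 1.7]
width: 0.6
```

Run:
```python
from h import *
togo([*(S+2*u),40])
```

```text
t 12.15 p [ 623.  -213.3   72.9] f [-0.1  0.5  1.7] w 0.6
axes x [ 0.002 -0.001 -1.   ] y [0.976 0.219 0.002]
shift tool m [ 0.0329 -0.0017  0.0002] turn deg [ 0.1  0.1 -0.1]
along from S 1.7 across 1.6
```

Request:
carry_out --pt "0.008 -0.001 0 0 0 0" --pt "0.008 0 0 0 0 0" --pt "0.007 0 0 0 0 0" --pt "0.005 0 0 0 0 0" --pt "0.003 0 0 0 0 0" --pt "0.0015 0 0 0 0 0" --pt "0 0 0 0 0 0"

```text
t: 13.02
ee_pos: [623.1, -213.7, 39.6]
orientation: [1.046, 1.302, -1.043]
ft_force: [-0.1, 0.8, 5.1]
width: 0.8
```

Request:
carry_out --pt "-0.01 0 0 0 0 0" --pt "-0.03 0 0 0 0 0" --pt "-0.04 0 0 0 0 0" --pt "-0.04 0 0 0 0 0" --pt "0 0 0.05 0 0 0" --pt "0 0 0.05 0 0 0" --pt "0 0 0.03 0 0 0" --pt "0 0 0 0 0 0"

```text
t: 14.02
ee_pos: [649.9, -343.6, 164.5]
orientation: [1.043, 1.305, -1.044]
ft_force: [-0.8, -0.2, 0.3]
width: 0.4
```

Run:
```python
from h import *
togo([*S,150])
a=img('side')['pixels'];d=img('top','t5.png');b=d['pixels']
import pickle;pickle.dump(d,open('top5.pkl','wb'))
f=lambda c:cv2.resize(c,(400,400),interpolation=2)
cv2.imwrite('pics/end.png',np.hstack([f(a[170:310,260:400]),f(b[130:330,195:415])]))
```

```text
t 14.03 p [ 649.9 -343.6  164.5] f [-0.8 -0.2  0.3] w 0.4
axes x [ 0.001 -0.002 -1.   ] y [0.975 0.221 0.   ]
shift tool m [ 0.0143  0.0009 -0.1347] turn deg [ 0.2  0.1 -0. ]
along from S 134.7 across -0.5
```

View pics/end.png

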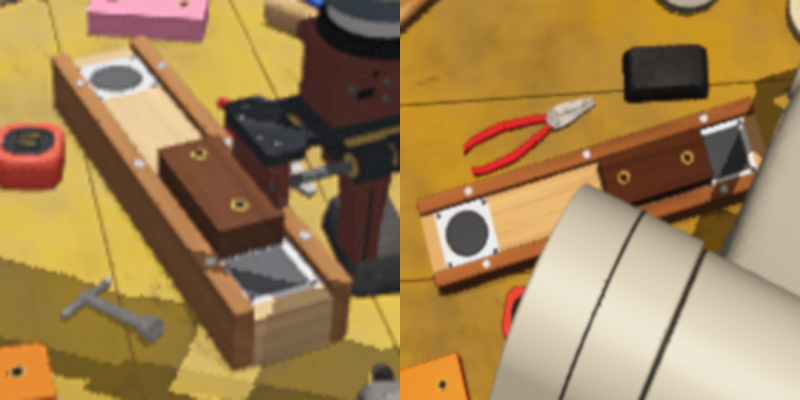

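The square head is flush, with the rail right against its plate. The round stop is flush too. I check the rail's centre from its dowel holes, (318,218) and (353,208) in the full image, then hand in.

Run:
```python
from h import *
import pickle
d=pickle.load(open('top5.pkl','rb'))
P=cast(d,[[317.7,218.5],[352.9,208.5]],82)[:,:2].mean(0);print('rail along',(P-S)@u,'across',(P-S)@v)
print(ctrl.close_job())
```

```text
rail along -89.2717362716137 across -1.2669619498765776
the job is handed in; nothing more can be done
None
```

The rail is in its place against the square-headed stop, that stop is pressed back down flush, and I handed the job in at about 14 s of the 45 s allowed.

- **First press:** I pressed the square stop to about 10 mm below the deck, and the side view showed it pop up.
- **Slide:** I pushed the rail along the channel with the closed fingers from behind. It stopped against the raised head at about 8 N, and a further 1 mm of commanded push moved it no further.
- **Second press:** I pressed the head down to the same depth, let go and moved the arm clear.

**Last checks:**
- The rail's middle measured 89 mm from the square stop, against 90 mm given, and about 1 mm off centre across the channel.
- Both stops looked flush in the images.
- The pliers, tape measure, chuck key and sanding block look where they were. I judged this by eye, without measuring them, and the arm partly hid the tape measure and chuck key in the last top view.

None of the checks failed or disagreed.

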